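Drift an end-stop bracket into line and try its limit switch

ROBOT

A 6-joint arm with a two-finger parallel gripper is mounted at the origin on the work surface. World frame = base frame: x ahead of the robot, y to its left, z up, the work surface at z = 0. Lengths are in m, angles in rad, forces in N, time in s.
With the tool pointing down it reaches from about 0.275 to 0.875 m from the base axis. Payload 12.5 kg.
Tool frame: the origin (TCP) lies at the very end of the fingers, on their centre line; the grasp point (between the pads) lies 19 mm behind it; z points along the fingers, y is the line along which they close (so a half turn about z gives the same grasp; the last joint's range is limited). The gripper opens to 85 mm and grips with 20 to 120 N. Pads are 22 mm wide; open, the fingers measure 114 mm over their backs; the gripper's body (76 mm by 85 mm) begins 54 mm behind the grasp point. The pads swing forward as they close: fully open they stand 13 mm farther back than shut.
Start: joints at [-0.085, 0.351, 1.652, -0, 1.139, -0.085], TCP at [0.55, 0, 0.231] pointing down, gripper open.
Joint ranges: [-2.75, 2.75], [-0.79, 2.1], [0.01, 2.65], [-1.57, 4.71], [0.07, 3.14], [-2.87, 2.87]. Speed limits (rad/s): [2.22, 2.22, 2.79, 3.14, 3.14, 3.14].

INTERFACE

Orientations are given as a 3x3 rotation matrix whose columns are the frame's x, y, z axes.
In Python, from bench import manip gives the robot as it stands. Calls block until the motion is done:
- manip.move_ptp(position, orientation): joint-space move of the TCP to a pose.
- manip.move_l(position, attitude=None, max_speed=0.15): straight line of the TCP; attitude=None keeps the orientation; max_speed is the mean speed in m/s.
- manip.move_j(angles): joint-space move.
- manip.set_gripper(opening, effort=None): opening from 0.0 (shut) to 1.0 (fully open); effort is the grip in N (None keeps the last); returns when the fingers have stopped.
- manip.dwell(seconds).
- manip.inverse_kinematics(position, orientation): joint angles nearest the present ones, or None.
- manip.grab_frame(name): name is "scene" or "side" or "wrist"; returns (picture, depth): 420x560x3 uint8, red, green, blue; 420x560 float32, m along the optical axis (not along the pixel's ray), 0 where there is no reading.
- manip.get_calibration(name): a dict with "camera_matrix" (3x3 intrinsics, pixels), "R" (3x3) and "t" (3): a world point X has camera coordinates R X + t. Camera axes: x right, y down, z forward; pixel columns grow to the right and rows downward; lengths in m; the calibration is good to about 2 mm. The wrist camera is an equidistant fisheye: a pixel r from the principal point sees the ray r / f radians off the axis. A picture is of the moment at which its call begins: read the wrist's pose just before it. get_calibration takes no time and is no camera call; for the wrist camera it gives the pose at the moment of the call.
A pose or a line that the arm cannot do raises manip.Unreachable and nothing moves.
- manip.sign_off(): hands the job in; it is judged then, once.
Trained networks look in the newest picture that a camera, given by its name, has taken for a name from the list of things; names that differ only in an ending like _2 or _b are one class to them, and where a whole thing is asked for, a point or a joint stands for the part that bears it (a point fixed in the world has none). Each returns a list of dicts, best first, with "confidence" (0 to 1); they miss things now and then, are a little off and sometimes report something else, mostly with a low value. They report only what shows in the picture. A call takes as long as a camera call. They do not tell look-alikes from the thing itself.
- manip.look_for(camera, name): "at" ([x, y, z] in m, in world coordinates, good to about 4 mm: the middle of the surface that is visible of it).
Readings, each from a call of its own:
- manip.current_time(): time.
- manip.current_qpos(): joint angles.
- manip.current_joint_vel(): joint speeds.
- manip.current_joint_torque(): joint torques, N m.
- manip.current_ee_pos(): TCP position.
- manip.current_tcp_rot(): TCP orientation.
- manip.current_force(): force on the tool from outside, world axes, zero at the start.
- manip.current_ft_torque(): the same for the moment, N m.
- manip.current_grip_width(): opening from 0.0 (shut) to 1.0 (fully open).
- manip.current_grip_force(): force on a finger pad.
Only numpy, scipy, OpenCV 4.12 (cv2) and the standard library are available. Lean on these libraries where they do the work, as an engineer would, in place of code of your own. Each camera call takes 0.05 s, during which the arm holds its last target. There are 200 camera calls.

TASK

The end-stop bracket on the board track is held by one finger-tight bolt and its other hole is out of line with the hole in the track beneath. Take the tapered drift from the wooden block, start its tip down through both holes as they lie, feeling for the gap, and push it down until its shoulder sits on the bracket, so that the taper draws the bracket into line; leave it standing there. Then try the limit switch on the bracket: push its roller arm sideways until it trips, about 30 degrees or a little more, well short of its end stop at some 65 degrees, let it spring back, and leave the other things on the bench where they are.

Things in the scene. Friction and masses are not known exactly. Their poses are not given: they have to be found in the camera images.
- drift: Loose steel drift, 142 mm long, 0.29 kg, upright in the block at the start. Origin at the tip's centre, z up along it, round about z. From the tip up: 5.5 mm across, widening evenly to 17.8 mm over 62 mm; a parallel barrel 17.8 mm across for 20 mm; a flat shoulder; a round shank 24 mm across and 60 mm long to grip by (82 to 142 mm above the tip).
- drift_shoulder (a point): On the drift's axis at its shoulder, 82 mm above the tip. At the start it rests on the wooden block's top, 95 mm above the bench; the job is done when it rests on the bracket's top face.
- tool_block: Fixed offcut of timber post, 90 x 90 mm and 95 mm high, that holds the drift in an 19 mm hole at its middle. Origin at the centre of its underside, z up.
- bracket: End-stop bracket: dark 8 mm steel plate, 70 mm wide (x), 235 mm long (y), flat on the track, a grey channel fixed to the bench. Origin on its underside, 100 mm above the bench, on the round hole's axis; z up. Along y: end +35 mm, hole 0, bolt near -120, upright lug 75 mm high with rubber buffer at -192. On a tab at its -x side, a limit switch, top 67 mm above the origin (x -46 to -86, y -60 to -160 mm).
- bracket_slot (a point): Middle of the bracket's lengthwise slot, on its top face, 110 mm from the round hole on the bracket's -y side; in it is the finger-tight hex bolt (27 mm across, 14 mm high with washer). The bracket can turn about the bolt and slide along the slot, stiffly: some 6 to 10 N sideways at the round hole moves it, and it stays where it is left.
- bracket_hole (a point): Centre of the bracket's round hole (19 mm) at its top face, 108 mm above the bench; bracket's axes. The fixed track's flange lies 8 mm below this point, 8 mm thick, free space 84 mm under it. The flange's 19 mm hole is not measured: at the start its centre is 10 to 12 mm off, either towards the bolt (-y) or away from it (+y), give or take 20 degrees; the open gap is a lens 7 to 8.5 mm wide.
- switch_arm (a joint): Angle of the switch's roller arm about its upright shaft, rad: 0 at rest, pointing along the bracket's -x; positive when the roller swings towards the bracket's -y (the buffer). It trips beyond 0.5 either way; its end stop is at 1.2, and beyond 1.05 counts as ramming it. A spring brings it back, 3 to 4 N at the roller when it trips.
- roller (a point): Centre of the white roller (19 mm across, 10 mm high, upright axis) at the end of the switch's arm, 38 mm from the shaft and 62 mm above the bracket's underside. The arm, 11 mm wide, runs under the roller, its underside 10 mm below this point; nothing but the bench is beneath the roller.
- paint_pot: Bystander: open plastic paint pot, 100 mm across the rim and 90 mm high. Origin at the centre of its underside.
- spanner: Bystander: steel spanner, 200 mm long, lying along its x. Origin at its middle, underneath.
- brush: Bystander: paint brush lying along its x. Origin at its middle, underneath.
- spare_bolt: Bystander: hex bolt standing on its head (27 mm across), 55 mm high. Origin at the centre of its underside.
There are look-alikes about, which are no part of the job. There is more than one size of the drift; the job needs the smallest.

How it is judged:
On the way, in this order (a step that is already met when the one before it is completed fails the run):
1. the drift tip is 22 mm below the top of the bracket, through both holes, with the bracket hole still within 3 mm of its start (z of drift in the frame of bracket_hole below -0.022 m and horizontal distance between drift and bracket_hole below 0.012 m and distance of bracket_hole from where it was at the start of the episode below 0.003 m).
2. the drift is home: shoulder within 4 mm of the bracket's top, upright in the hole, the bracket drawn across by over 6 mm (z of drift_shoulder in the frame of bracket_hole between -0.003 and 0.004 m and horizontal distance between drift_shoulder and bracket_hole below 0.004 m and angle between drift's own z axis and vertical below 0.08 rad and distance of bracket_hole from where it was at the start of the episode above 0.006 m), for 0.2 s.
3. with the drift home, the roller arm is swung beyond 0.5 rad either way (all of step 2 and (value of joint switch_arm above 0.5 rad or value of joint switch_arm below -0.5 rad)), for 0.05 s.
At the end, for the whole second after the job is handed in: The drift stands still in both holes, its shoulder within 4 mm of the bracket's top face, its axis within 4 mm of the bracket hole's centre and within 0.08 rad of upright; the bracket's hole has been drawn over 6 mm from where it started; the roller arm has sprung back to within 0.12 rad of rest (all of step 2 and value of joint switch_arm between -0.12 and 0.12 rad and linear speed of drift below 0.02 m/s); the robot touches nothing.
It fails at once if the roller arm is rammed towards its end stop (beyond 1.05 rad) (value of joint switch_arm above 1.05 rad or value of joint switch_arm below -1.05 rad).
It fails at once if a bystander (paint pot, spanner, brush, spare bolt) is moved by more than 30 mm (distance of any of paint_pot, spanner, brush, spare_bolt from where it was at the start of the episode above 0.03 m).
It also fails if it takes over 66 s, if anything falls off the work surface, if the arm or the gripper's body presses on something with over 40 N, if the wrist force passes 120 N, or if a joint passes its speed limit or range.

## Working session

There is one attempt and no reset: what is moved stays moved. The work goes in short steps, each a Python script; the robot and the scene stay as the last script left them, time stands still between calls to the robot, and variables do not carry over. Pictures are saved under pics/ and viewed, at most 10 in all, crops included, and the job is handed in when it is done.

```bash
ls; mkdir -p pics; python3 - <<'E'
from bench import manip
import cv2,numpy as np
ims=[]
for c in("scene","side"):
    p,d=manip.grab_frame(c); np.savez(f"{c}.npz",p=p,d=d); cv2.imwrite(f"pics/{c}0.png",p[:,:,::-1])
    for n in("drift","tool_block","bracket","bracket_slot","bracket_hole","roller","switch_arm","paint_pot","spanner","brush","spare_bolt"):
        print(c,n,[(np.round(r["at"],3).tolist(),round(r["confidence"],2)) for r in manip.look_for(c,n)])
print(manip.current_time())
E
```

```text
pics
scene drift [([0.71, -0.402, 0.152], 0.97), ([0.79, -0.31, 0.146], 0.91), ([0.665, -0.285, 0.075], 0.28)]
scene tool_block [([0.667, -0.285, 0.076], 0.77), ([0.339, -0.135, 0.022], 0.56)]
scene bracket [([0.55, -0.025, 0.106], 0.64)]
scene bracket_slot [([0.55, -0.029, 0.111], 0.74)]
scene bracket_hole [([0.547, -0.028, 0.107], 0.62)]
scene roller []
scene switch_arm [([0.341, -0.136, 0.021], 0.67)]
scene paint_pot [([0.475, -0.248, 0.058], 0.6)]
scene spanner [([0.363, 0.286, 0.005], 0.75)]
scene brush [([0.408, 0.131, 0.027], 0.18)]
scene spare_bolt [([0.41, 0.13, 0.029], 0.66)]
side drift [([0.798, -0.314, 0.126], 0.93), ([0.734, -0.409, 0.132], 0.76), ([0.355, 0.285, 0.01], 0.55)]
side tool_block [([0.635, -0.273, 0.063], 0.63)]
side bracket [([0.541, -0.012, 0.109], 0.83)]
side bracket_slot [([0.543, -0.015, 0.107], 0.59)]
side bracket_hole []
side roller [([0.471, 0.016, 0.159], 0.74)]
side switch_arm [([0.476, 0.012, 0.153], 0.47)]
side paint_pot [([0.45, -0.246, 0.068], 0.6)]
side spanner [([0.357, 0.284, 0.009], 0.81)]
side brush [([0.399, -0.132, 0.02], 0.76)]
side spare_bolt [([0.411, 0.137, 0.027], 0.79)]
1.2
```

View pics/scene0.png

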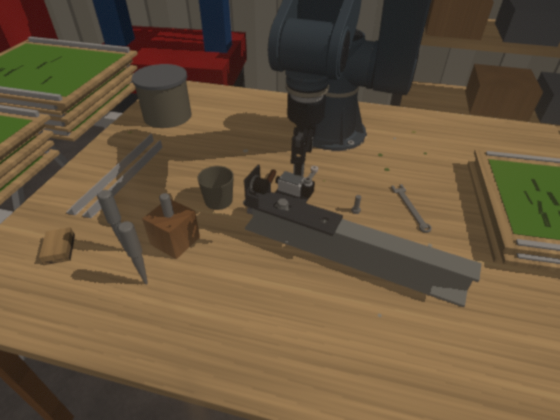

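View pics/side0.png

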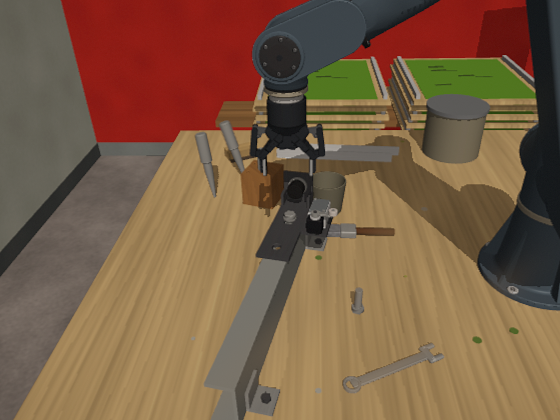

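Scene picture: the drift candidates are the two tall ones standing free at (112,210) and (132,250), and the short shank in the wooden block at (168,205). The block one is the smallest and is the one in the task. The bracket's bolt is at (283,205), its hole at about (325,222), and the roller at about (313,170).

```bash
cat > h.py <<'E'
from bench import manip
import cv2,numpy as np
def rays(c,uv):
    uv=np.asarray(uv,float).reshape(-1,2); K=np.array(c["camera_matrix"]); 
    a=np.c_[(uv[:,0]-K[0,2])/K[0,0],(uv[:,1]-K[1,2])/K[1,1]]
    return a
def cloud(c,d,fish=False):
    v,u=np.mgrid[:d.shape[0],:d.shape[1]]; a=rays(c,np.c_[u.ravel(),v.ravel()])
    if fish:
        r=np.hypot(*a.T); a=a*(np.tan(np.minimum(r,1.5))/np.maximum(r,1e-9))[:,None]
    P=np.c_[a,np.ones(len(a))]*d.reshape(-1,1)
    W=(P-np.array(c["t"]))@np.array(c["R"]); W[d.ravel()==0]=np.nan
    return W.reshape(*d.shape,3)
def px(c,X,fish=True):
    p=np.array(c["R"])@np.asarray(X,float)+np.array(c["t"]); K=np.array(c["camera_matrix"])
    a=p[:2]/p[2]
    if fish: r=np.linalg.norm(a); a=a*np.arctan(r)/max(r,1e-9)
    return K[0,0]*a[0]+K[0,2],K[1,1]*a[1]+K[1,2]
def down(yaw):  # tool z down, tool y (closing) at angle yaw from world y
    c,s=np.cos(yaw),np.sin(yaw)
    y=np.array([-s,c,0]);z=np.array([0,0,-1.]);return np.c_[np.cross(y,z),y,z]
def shot(name,file):
    c=manip.get_calibration(name); p,d=manip.grab_frame(name); cv2.imwrite(file,p[:,:,::-1])
    return c,p,d,cloud(c,d,name=="wrist")
E
python3 - <<'E'
from h import *
np.set_printoptions(precision=4,suppress=True)
for n in("scene","side"):
    f=np.load(n+".npz");c=manip.get_calibration(n);W=cloud(c,f["d"])
    x,y,z=np.moveaxis(W,2,0)
    near=np.hypot(x-.66,y+.285)<.1
    for lo,hi,t in((.145,.175,"shanktop"),(.09,.099,"blocktop")):
        m=near&(z>lo)&(z<hi);q=W[m]
        if len(q): print(n,t,len(q),np.median(q,0),q.min(0),q.max(0))
    m=(z>.104)&(z<.113)&(abs(x-.55)<.1)&(abs(y+.02)<.2);q=W[m];print(n,"bracket",len(q),q.min(0),q.max(0))
    if len(q)>20: 
        r=cv2.minAreaRect(q[:,:2].astype(np.float32)*1000);print(r)
c=manip.get_calibration("wrist");print(c["camera_matrix"],manip.current_tcp_rot(),-np.array(c["R"]).T@c["t"],c["R"])
print(W.shape, cloud(manip.get_calibration("scene"),np.load("scene.npz")["d"])[[205,222,170],[283,325,313]])
E
```

```text
scene shanktop 76 [ 0.6426 -0.3079  0.1521] [ 0.6293 -0.3213  0.1454] [ 0.6534 -0.2973  0.1555]
scene blocktop 806 [ 0.6485 -0.3018  0.0932] [ 0.5856 -0.3666  0.09  ] [ 0.6964 -0.255   0.0989]
scene bracket 1782 [ 0.4899 -0.1405  0.104 ] [0.6165 0.1011 0.1129]
((543.405029296875, -16.429641723632812), (234.0182647705078, 101.94429779052734), 77.99795532226562)
side shanktop 5 [ 0.6426 -0.3134  0.155 ] [ 0.6395 -0.3184  0.1544] [ 0.6476 -0.3083  0.1568]
side blocktop 454 [ 0.6409 -0.2966  0.0953] [ 0.5859 -0.3595  0.0901] [ 0.6962 -0.2512  0.0986]
side bracket 1968 [ 0.4555 -0.13    0.104 ] [0.6158 0.1051 0.113 ]
((530.5422973632812, -7.1094512939453125), (229.50051879882812, 128.77159118652344), 78.13006591796875)
[[325.1923   0.     275.789 ]
 [  0.     325.1923 208.9237]
 [  0.       0.       1.    ]] [[-0.  1.  0.]
 [ 1.  0. -0.]
 [-0.  0. -1.]] [0.5494 0.0749 0.3743] [[ 1.     -0.0009 -0.0008]
 [-0.0006 -0.9548  0.2972]
 [-0.001  -0.2972 -0.9548]]
(420, 560, 3) [[ 0.5635 -0.0413  0.1187]
 [ 0.5822  0.0653  0.1057]
 [ 0.4649  0.0106  0.162 ]]
```

```bash
python3 - <<'E'
from h import *
np.set_printoptions(precision=4,suppress=True)
R0=manip.current_tcp_rot()
manip.move_ptp([.58,-.01,.20],R0)
c,p,d,W=shot("wrist","pics/w1.png")
np.savez("w1.npz",p=p,d=d,W=W,R=c["R"],t=c["t"],K=c["camera_matrix"])
for n in("bracket_hole","bracket_slot","roller","switch_arm","bracket"): print(n,[(np.round(r["at"],4).tolist(),round(r["confidence"],2)) for r in manip.look_for("wrist",n)])
u,v=map(int,px(c,[.582,.065,.108]));print(u,v)
g=cv2.resize(p[max(v-75,0):v+75,u-100:u+100,::-1],(800,600),interpolation=cv2.INTER_CUBIC)
cv2.imwrite("pics/w1c.png",cv2.convertScaleAbs(g,alpha=1.8,beta=20)); print(max(v-75,0),u-100)
E
```

```text
bracket_hole [([0.5498, -0.0034, 0.1068], 0.62)]
bracket_slot [([0.5457, -0.0016, 0.1061], 0.87)]
roller [([0.4741, 0.0124, 0.1574], 0.91)]
switch_arm [([0.4721, 0.0102, 0.1606], 0.84), ([0.5442, -0.0004, 0.1071], 0.49)]
bracket [([0.548, 0.0, 0.1077], 0.6)]
280 110
35 180
```

View pics/w1.png

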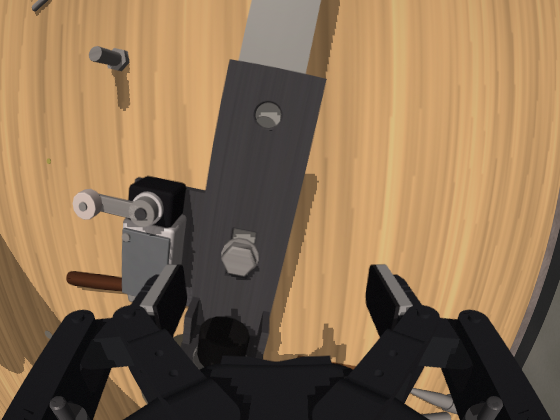

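View pics/w1c.png

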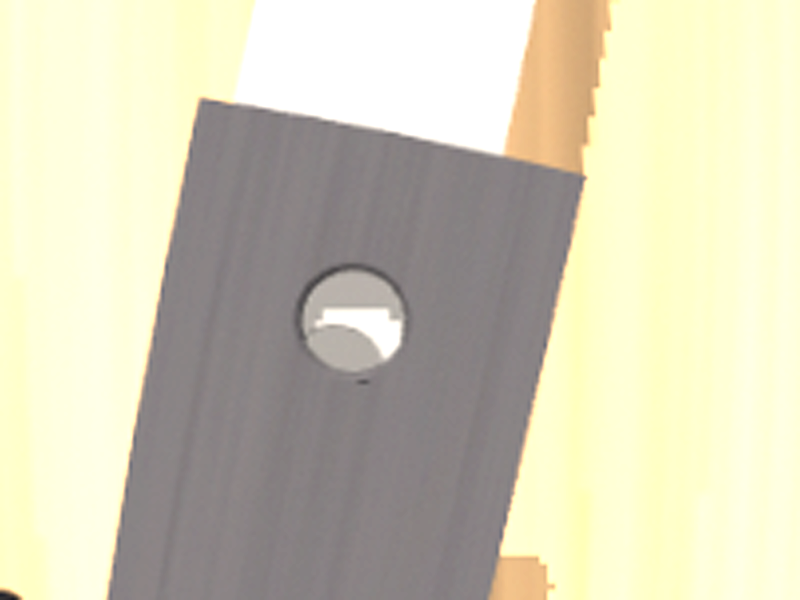

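The wrist view shows the bracket hole at (268,115), bolt at (240,258), roller at (86,205). In the crop the dark flange-hole arc (305–385, 325–362) fills the lower, bolt-side part of the hole, so the flange hole is offset towards the bolt (−y). I'll measure this with the depth.

```bash
cat > meas.py <<'E'
from h import *
from scipy.optimize import least_squares
def atz(c,uv,z):
    a=rays(c,uv);r=np.hypot(*a.T);a=a*(np.tan(r)/np.maximum(r,1e-9))[:,None]
    R=np.array(c["R"]);o=-R.T@np.array(c["t"]);D=np.c_[a,np.ones(len(a))]@R
    return (o+D*((z-o[2])/D[:,2])[:,None])[:,:2]
def fitc(q,r=.0095):
    s=least_squares(lambda p:np.hypot(*(q-p).T)-r,q.mean(0),loss="soft_l1",f_scale=.0005);return s.x,np.sqrt(np.mean(s.fun**2))
E
python3 - <<'E'
from meas import *
np.set_printoptions(precision=4,suppress=True)
f=np.load("w1.npz");c=dict(R=f["R"],t=f["t"],camera_matrix=f["K"]);W=f["W"]
u0,v0=268,115
for v in range(100,130,1): print(v,' '.join('%4d'%(1000*z) if z==z else ' nan' for z in W[v,252:286,2]))
E
```

```text
100  108  107  106  107  108  108  108  108  108  109  108  108  109  107  108  107  108  108  108  108  108  107  108  107  108  109  107  107  109  108  108  108  107  108
101  109  108  109  108  109  109  108  108  108  109  108  107  108  107  109  108  108  108  108  108  108  108  109  108  108  108  106  108  108  108  108  108  108  108
102  108  109  108  107  108  108  107  108  108  109  109  108  108  103  100  100   99   99  100  106  108  108  107  107  108  108  108  107  108  107  108  107  107  108
103  108  108  108  107  107  107  108  110  108  108  106  100  101  100   99  100  102   99  nan   99  100  103  107  108  107  107  109  108  108  107  107  109  108  108
104  108  107  108  108  107  109  106  107  108   99  101  101  101   99  101   99  101  100  101   98  100   99   99  106  107  108  108  nan  108  108  109  107  107  107
105  110  107  108  109  108  107  108  106   99  101  100  100  101  101  101  100   99   99   99  101   99  100  100  101  106  108  108  108  107  108  108  107  107  108
106  107  107  108  108  108  107  106  102   99   99  1
[... 3419 characters left out ...]
 108
126  107  110  108  107  107  108  108  107  107  107  103    9    7    8    9    9    8    7    9    9    9    7  107  107  108  109  108  108  109  108  106  107  108  107
127  108  108  108  108  109  108  107  109  107  108  107  108  103    7    8    9    7    8    8  101  107  107  108  107  108  109  108  107  108  109  107  108  107  108
128  107  107  108  107  108  108  107  108  108  108  108  107  108  107  108  108  105  107  108  108  108  109  108  108  107  108  109  108  108  109  108  107  108  108
129  109  109  108  107  108  107  107  107  108  108  107  107  108  110  107  108  107  108  107  108  109  108  109  109  109  108  108  107  108  108  107  107  108  110
```

```bash
cat >> meas.py <<'E'
def holes(c,W,u0,v0,n=22):
    """fit bracket hole at z=.108 and flange hole at z=.100; edges from depth steps"""
    B=[];F=[]
    Z=W[...,2]
    cls=np.where(Z>.1045,2,np.where(Z>.09,1,0)); cls[np.isnan(Z)]=-1
    for v in range(v0-n,v0+n):
        for u in range(u0-n,u0+n):
            for du,dv in((1,0),(0,1)):
                a,b=cls[v,u],cls[v+dv,u+du]; e=(u+du/2,v+dv/2)
                if {a,b} in({2,1},{2,0}): B.append(e)
                if {a,b}=={0,1}: F.append(e)
    b,eb=fitc(atz(c,B,.108)); q=atz(c,F,.100)
    q=q[np.hypot(*(q-b).T)<.0080]   # only edges well inside the bracket hole
    if len(q)<5: return b,eb,None,0,0
    s=least_squares(lambda p:np.hypot(*(q-p).T)-.0095,b+2*(b-q.mean(0))*-1 if 0 else b-np.array([.002,.011]),loss="soft_l1",f_scale=.0005)
    return b,eb,s.x,np.sqrt(np.mean(s.fun**2)),len(q)
E
python3 - <<'E'
from meas import *
np.set_printoptions(precision=4,suppress=True)
f=np.load("w1.npz");c=dict(R=f["R"],t=f["t"],camera_matrix=f["K"]);W=f["W"]
b,eb,fl,ef,n=holes(c,W,268,115);print(b,eb,fl,ef,n,fl-b,np.hypot(*(fl-b)))
Z=W[...,2]; print("bolt",W[258,240],"roller",W[205,86])
m=(Z>.112)&(Z<.135)&(np.hypot(W[...,0]-W[258,240,0],W[...,1]-W[258,240,1])<.025);print("bolt med",np.median(W[m],0),m.sum())
m=(Z>.155)&(Z<.175)&(np.hypot(W[...,0]-W[205,86,0],W[...,1]-W[205,86,1])<.013);q=W[m];print("roller",q.min(0),q.max(0),np.median(q,0))
print(manip.current_time())
E
```

```text
[0.573  0.0619] 0.0003425991784655234 [0.5692 0.0511] 0.00017467156764164156 25 [-0.0038 -0.0108] 0.011487417881957899
bolt [ 0.5519 -0.0421  0.1226] roller [0.4593 0.0134 0.1685]
bolt med [ 0.5507 -0.0432  0.1217] 910
roller [0.4474 0.0033 0.155 ] [0.4722 0.0219 0.1702] [0.4608 0.0132 0.1669]
1.8
```

```bash
python3 - <<'E'
from h import *
np.set_printoptions(precision=4,suppress=True)
f=np.load("scene.npz");W=cloud(manip.get_calibration("scene"),f["d"])
for a in((.71,-.402),(.79,-.31)):
    m=np.hypot(W[...,0]-a[0],W[...,1]-a[1])<.06;m&=W[...,2]>.03;q=W[m];print(q.min(0),q.max(0))
    for lo in np.arange(.03,.33,.04):
        k=q[(q[:,2]>lo)&(q[:,2]<lo+.04)]
        if len(k):print(round(lo,2),np.median(k,0),len(k))
R0=manip.current_tcp_rot()
manip.move_l([.58,-.01,.28]); manip.move_ptp([.64,-.295,.28],R0)
c,p,d,W=shot("wrist","pics/w2.png")
u,v=map(int,px(c,[.64,-.308,.155]));print(u,v)
x,y,z=np.moveaxis(W,2,0)
m=(np.hypot(x-.64,y+.308)<.05)
for lo,hi in((.14,.17),(.092,.099)):
    k=m&(z>lo)&(z<hi);q=W[k];print(len(q),np.median(q,0),q.min(0),q.max(0))
    if len(q)>5:
        vv,uu=np.nonzero(k);print(cv2.minEnclosingCircle(np.float32(q[:,:2]*1000)),uu.min(),uu.max(),vv.min(),vv.max())
print([(np.round(r["at"],4).tolist(),round(r["confidence"],2)) for r in manip.look_for("wrist","drift")])
E
```

```text
[ 0.6627 -0.4312  0.0312] [ 0.7202 -0.3564  0.1923]
0.03 [ 0.673  -0.3678  0.0535] 67
0.07 [ 0.7113 -0.409   0.0917] 94
0.11 [ 0.7137 -0.4053  0.1304] 201
0.15 [ 0.7108 -0.4079  0.1763] 278
0.19 [ 0.7056 -0.4156  0.1907] 28
[ 0.7661 -0.3329  0.0302] [ 0.799  -0.3005  0.1921]
0.03 [ 0.787  -0.3119  0.0527] 84
0.07 [ 0.7895 -0.3104  0.0888] 120
0.11 [ 0.7926 -0.3072  0.1301] 207
0.15 [ 0.7905 -0.3091  0.1769] 322
0.19 [ 0.7812 -0.3157  0.1907] 43
276 215
638 [ 0.6371 -0.3069  0.1548] [ 0.6256 -0.3206  0.1401] [ 0.6488 -0.2973  0.1572]
((637.4794311523438, -309.4461975097656), 12.265316009521484) 260 286 200 228
5258 [ 0.6387 -0.302   0.0954] [ 0.5901 -0.3576  0.0922] [ 0.6888 -0.2596  0.099 ]
((639.9907836914062, -308.00909423828125), 49.98505401611328) 229 323 151 241
[([0.6365, -0.3, 0.1493], 0.84), ([0.8311, -0.4279, 0.03], 0.72), ([0.4395, -0.2558, 0.047], 0.65), ([0.8744, -0.3827, 0.0239], 0.62)]
```

View pics/w2.png

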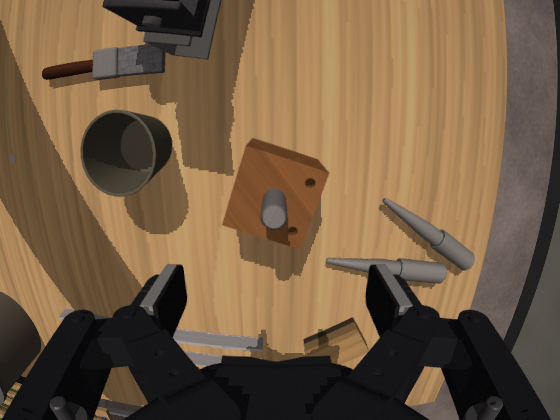

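The shank stands in the block at (274,208). It has the small 24 mm top, while the tall look-alikes are at (430,235) and (390,268). I'm going for this one.

```bash
python3 - <<'E'
from h import *
np.set_printoptions(precision=4,suppress=True)
manip.move_l([.6373,-.309,.28],max_speed=.2)
manip.move_l([.6373,-.309,.110],max_speed=.15)
print(manip.current_force())
manip.set_gripper(0.0,80)
print(manip.current_grip_width()*85,manip.current_grip_force(),manip.current_force(),manip.current_ee_pos())
manip.move_l([.6373,-.309,.22],max_speed=.15)
print(manip.current_grip_width()*85,manip.current_force(),manip.current_ft_torque(),manip.current_time())
manip.move_ptp([.5711,.0565,.26],manip.current_tcp_rot())
c,p,d,W=shot("wrist","pics/w3.png"); np.savez("w3.npz",p=p,d=d,W=W,R=c["R"],t=c["t"],K=c["camera_matrix"],tcp=manip.current_ee_pos())
print(manip.current_ee_pos(),manip.current_time(),px(c,[.5711,.0565,.108]),px(c,manip.current_ee_pos()-np.array([0,0,.097])))
E
```

```text
[-0.5799  0.7241 -0.0445]
22.26359482339899 78.20351622998714 [-0.4267  0.0325  3.4314] [ 0.6375 -0.3091  0.1104]
21.725229688637572 [ 0.414  -0.0469 -3.0188] [ 0.0504 -0.007   0.0488] 6.7167
[0.5715 0.0555 0.2598] 8.1583 (np.float64(276.44220466402663), np.float64(190.85197260234168)) (np.float64(276.9841674760122), np.float64(209.32163372383366))
```

View pics/w3.png

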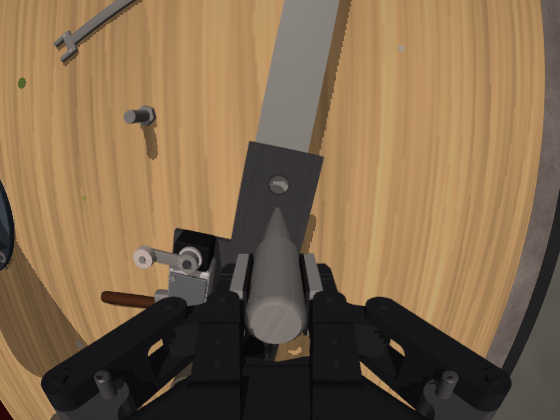

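Drift held, tip at about (277,209) as predicted, hole at (278,185). I'll check the drift's tilt and tip numerically and measure the hole again in the same view.

```bash
python3 - <<'E'
from meas import *
np.set_printoptions(precision=4,suppress=True)
manip.dwell(.2)
c,p,d,W=shot("wrist","pics/w4.png");tcp=manip.current_ee_pos();print(tcp,manip.current_time())
Z=W[...,2]
b,eb,fl,ef,n=holes(c,W,278,185,20);print(b,eb,fl,ef,n)
# cone-surface fit: axis point at tip (x,y), tilt (a,b), tip z
m=(np.hypot(W[...,0]-tcp[0],W[...,1]-tcp[1])<.03)&(Z>.167)&(Z<.215);q=W[m]
def res(s):
    h=q[:,2]-s[4]; r=.00275+.00615*np.clip(h,0,62e-3)/.062
    return np.hypot(q[:,0]-s[0]-s[2]*h,q[:,1]-s[1]-s[3]*h)-r
s=least_squares(res,[tcp[0],tcp[1],0,0,tcp[2]-.097],loss="soft_l1",f_scale=.0007)
print(len(q),s.x,"rms",np.sqrt(np.mean(s.fun**2)),"tip-tcp",s.x[:2]-tcp[:2],s.x[4]-tcp[2])
vv,uu=np.nonzero((np.hypot(W[...,0]-tcp[0],W[...,1]-tcp[1])<.03)&(Z>.155)&(Z<.215))
for v in range(vv.min(),vv.max()+1,4): print(v,uu[vv==v].min(),uu[vv==v].max(),Z[v,int(uu[vv==v].mean())])
E
```

```text
[0.5712 0.056  0.2598] 8.4083
[0.5726 0.0623] 0.0006509492881479794 [0.569  0.0516] 0.00022058575687269668 19
206 [ 0.571   0.0555 -0.0036 -0.0023  0.1643] rms 0.00011687610764933514 tip-tcp [-0.0003 -0.0005] -0.09550685658713201
207 275 278 0.16528690007811517
211 273 280 0.18049557674135341
215 271 282 0.19222834742001074
219 270 283 0.20331657583395216
223 268 285 0.21483286914202707
227 266 286 0.22444402878193573
```

```bash
python3 - <<'E'
from h import *
np.set_printoptions(precision=4,suppress=True)
x,y=.5713,.0573
manip.move_l([x,y,.216],max_speed=.15); manip.dwell(.15)
F0=manip.current_force();e=manip.current_ee_pos();print(F0,e)
x-=e[0]-.5713; y-=e[1]-.0572
for z in np.arange(.212,.1859,-.002):
    manip.move_l([x,y,z],max_speed=.04)
    f=manip.current_force()-F0; print(manip.current_ee_pos(),f)
    if f[2]>6 or np.hypot(f[0],f[1])>6: print("contact");break
print(manip.current_time())
E
```

```text
[ 1.2926 -0.105  -3.7518] [0.5719 0.0573 0.2172]
[0.5706 0.0572 0.212 ] [-0.9646  0.1198  0.9863]
[0.5706 0.0572 0.2099] [-1.4967  0.8152 -0.0939]
[0.5706 0.0572 0.2079] [-1.5999  0.3628 -0.0516]
[0.5706 0.0572 0.2059] [-2.0712 -0.2472  0.7904]
[0.5706 0.0572 0.2038] [-1.6999  0.4145  1.1456]
[0.5706 0.0572 0.2019] [-0.7724 -0.2651  1.1527]
[0.5706 0.0572 0.1999] [-0.9895  1.2399  1.2291]
[0.5706 0.0572 0.1979] [-1.2884 -0.0206  1.043 ]
[0.5706 0.0572 0.1958] [-0.5548  0.1331  1.0101]
[0.5706 0.0572 0.1939] [-1.1446  0.3591  1.4561]
[0.5706 0.0573 0.1919] [-1.6973 -0.1613  0.5599]
[0.5707 0.0573 0.1899] [-1.4123  0.2787  0.4099]
[0.5707 0.0573 0.1879] [-1.9061  1.4287  0.4573]
[0.5708 0.0573 0.186 ] [-0.1922  1.961   0.3662]
12.5
```

The tip is through the gap without contact. Now pushing down along the taper path, with lateral force compliance.

```bash
cat > push.py <<'E'
from h import *
import sys
np.set_printoptions(precision=4,suppress=True)
fl=np.array([.5691,.05135]);u=np.array([-.33,-.944]);off=np.array([.0003,.0005]);F0=np.array([.4,.0,-3.0])
def push(z0,z1,corr,step=.002,fmax=45,k=6e-5):
    z=z0
    while z>z1+1e-6:
        z=max(z-step,z1); tip=z-.0965
        r=.00275+.00615*np.clip((.100-tip)/.062,0,1)
        base=fl-u*min(.0095-r,.0056)+off
        manip.move_l([*(base+corr),z],max_speed=.04)
        f=manip.current_force()-F0; e=manip.current_ee_pos()
        corr=corr+np.clip(k*f[:2],-.0005,.0005)
        print(np.r_[z,e-[0,0,z],f,corr*1e3].round(4),flush=True)
        if f[2]>fmax: print("stop fz");break
    print(manip.current_time()); return z,corr
E
python3 - <<'E'
from push import *
e=manip.current_ee_pos()
base=fl-u*.0054+off
print(e[:2]-base)
z,c=push(.186,.174,e[:2]-base)
np.save("corr.npy",np.r_[z,c])
E
```

```text
[-0.0004  0.0004]
[ 0.184   0.571   0.0574  0.0001  1.2516  1.0886  1.2979 -0.3234  0.4305]
[ 0.182   0.5711  0.0573  0.0003  1.2118  1.1767  5.3212 -0.2507  0.5011]
[ 0.18    0.5712  0.0571  0.0002  1.7113  2.0445  5.4766 -0.148   0.6237]
[ 0.178   0.5711  0.0571  0.0001  2.0507  0.5996  5.4251 -0.0249  0.6597]
[ 0.176   0.5711  0.0569 -0.      3.8379  1.3177  5.5927  0.2053  0.7388]
[ 0.174   0.5711  0.0568 -0.0001  1.4882  0.0893  5.3444  0.2946  0.7441]
14.0
```

```bash
python3 - <<'E'
from push import *
s=np.load("corr.npy")
z,c=push(s[0],.132,s[1:],fmax=35)
np.save("corr.npy",np.r_[z,c])
E
```

```text
[ 0.172   0.5711  0.0566 -0.0001  1.8275  0.6265  5.0773  0.4043  0.7817]
[ 0.17    0.5711  0.0565 -0.0001  1.5137  0.4723  5.9572  0.4951  0.8101]
[ 0.168   0.5712  0.0563 -0.0001  1.5098  0.8961  5.181   0.5857  0.8638]
[ 0.166   0.5711  0.0561 -0.0001  2.2214 -0.3047  4.6841  0.719   0.8456]
[ 0.164   0.5712  0.056  -0.      0.1356  0.126   6.0133  0.7271  0.8531]
[ 0.162   0.5712  0.0558 -0.0001  1.1102  0.2524  6.2481  0.7937  0.8683]
[ 0.16    0.5712  0.0556 -0.      1.4688 -1.6318  7.      0.8818  0.7703]
[ 0.158   0.5712  0.0554 -0.      0.0622 -1.024   7.3053  0.8856  0.7089]
[ 0.156   0.5711  0.0551 -0.      0.009  -0.3224  7.2959  0.8861  0.6896]
[ 0.154   0.5711  0.0549  0.      2.0714 -0.7121  8.1279  1.0104  0.6468]
[ 0.152   0.5711  0.0547 -0.     -0.8329 -0.459   7.176   0.9604  0.6193]
[ 0.15    0.5711  0.0545 -0.      1.1507 -1.4344  7.3068  1.0295  0.5332]
[ 0.148   0.571   0.0542 -0.      0.1246  0.789   7.2292  1.0369  0.5806]
[ 0.146   0.571   0.0541  0.      1.0205 -1.0046  7.3065  1.0982  0.5203]
[ 0.144   0.571   0.0538  0.      0.3411 -1.091   7.4123  1.1186  0.4548]
[ 0.142   0.571   0.0535 -0.0001  0.8708 -0.8484  6.1233  1.1709  0.4039]
[ 0.14    0.5709  0.0534 -0.0002  0.8976 -0.7741  6.7808  1.2248  0.3575]
[ 0.138   0.5709  0.0531 -0.      0.1905 -0.6912  5.7285  1.2362  0.316 ]
[ 0.136   0.5708  0.0529  0.     -0.4758 -0.3881  8.2647  1.2076  0.2927]
[ 0.134   0.5706  0.0528 -0.0001 -0.0813  0.561   7.3694  1.2028  0.3264]
[ 0.132   0.5706  0.0528 -0.0001 -0.4438  0.0637  6.9973  1.1761  0.3302]
19.25
```

```bash
python3 - <<'E'
from push import *
s=np.load("corr.npy")
z,c=push(s[0],.119,s[1:],step=.001,fmax=20)
np.save("corr.npy",np.r_[z,c])
manip.dwell(.3);print(manip.current_force(),manip.current_ee_pos())
E
```

```text
[ 0.131   0.5706  0.0527  0.     -1.4131 -0.6876  9.1433  1.0913  0.289 ]
[ 0.13    0.5706  0.0527  0.0001 -1.4784  0.2774  9.5895  1.0026  0.3056]
[ 0.129   0.5706  0.0527  0.0001 -1.0817  0.25    8.6315  0.9377  0.3206]
[ 0.128   0.5705  0.0527  0.0001 -0.4624 -1.6439  8.4519  0.91    0.222 ]
[ 0.127   0.5705  0.0526  0.0002 -0.6585 -0.0017  8.6285  0.8705  0.2219]
[ 0.126   0.5705  0.0527  0.0001 -0.7572 -0.1856  8.2916  0.8251  0.2107]
[ 0.125   0.5705  0.0527  0.0001 -1.199  -0.8445  8.522   0.7531  0.1601]
[ 0.124   0.5705  0.0526  0.0002 -0.6994  0.7871  8.5083  0.7112  0.2073]
[0.123  0.5705 0.0527 0.0001 1.0295 0.0445 8.1656 0.7729 0.21  ]
[ 0.122   0.5705  0.0527  0.0003 -0.1839  0.6276 10.3666  0.7619  0.2476]
[ 0.121   0.5706  0.0528  0.0007 -2.2329  0.4831 13.4179  0.6279  0.2766]
[ 0.12    0.5706  0.0528  0.0012 -4.4547  0.5049 18.6367  0.3606  0.3069]
[ 0.119   0.5706  0.0528  0.0016 -3.8764  0.026  22.4451  0.128   0.3084]
stop fz
22.5
[-4.4151  0.8407 19.9032] [0.5706 0.0528 0.1206]
```

```bash
python3 - <<'E'
from meas import *
np.set_printoptions(precision=4,suppress=True)
e=manip.current_ee_pos()
manip.move_l(e,max_speed=.04)
manip.set_gripper(.75); print(manip.current_force())
manip.move_l([e[0],e[1],.25],max_speed=.15)
manip.move_ptp([.53,-.03,.25],manip.current_tcp_rot()); manip.dwell(.1)
c,p,d,W=shot("wrist","pics/w5.png");np.savez("w5.npz",p=p,d=d,W=W)
x,y,z=np.moveaxis(W,2,0)
m=(np.hypot(x-.571,y-.053)<.03)&(z>.162)&(z<.175);q=W[m];print("shank top",np.median(q,0),cv2.minEnclosingCircle(np.float32(q[:,:2]*1000)))
for n in("roller","switch_arm"): print(n,[(np.round(r["at"],4).tolist(),round(r["confidence"],2)) for r in manip.look_for("wrist",n)])
u,v=map(int,px(c,[.46,.008,.167]));print(u,v)
m=(np.hypot(x-.46,y-.006)<.03)&(z>.1635)&(z<.171);vv,uu=np.nonzero(m);q=W[m];print(len(q),q.min(0),q.max(0),cv2.minEnclosingCircle(np.float32(q[:,:2]*1000)))
print(manip.current_time())
E
```

```text
[ 0.3718 -0.5908 -0.0517]
shank top [0.569  0.0515 0.168 ] ((569.7581787109375, 51.53885269165039), 12.281822204589844)
roller [([0.4736, 0.0025, 0.1563], 0.63), ([0.3966, -0.1291, 0.0224], 0.6)]
switch_arm [([0.4733, -0.0001, 0.1642], 0.97)]
180 165
481 [ 0.4451 -0.0059  0.1636] [0.4634 0.012  0.1709] ((454.4002380371094, 3.0556769371032715), 9.465256690979004)
25.25
```

View pics/w5.png

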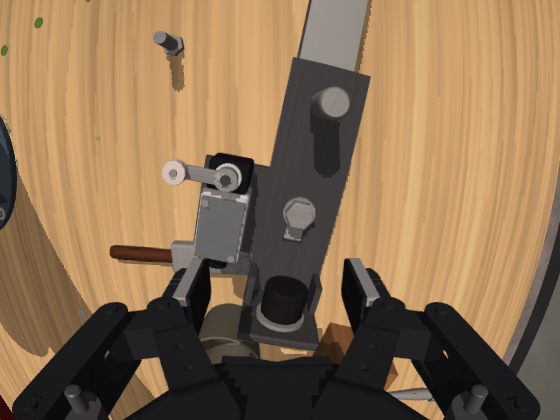

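Drift seated: the shank top is at z = 0.168 and the bracket is drawn over. The roller is at (174,172) and the shaft at (228,178). I'll push the roller from the +y side with the gripper closed.

```bash
cat > rol.py <<'E'
from h import *
np.set_printoptions(precision=4,suppress=True)
ro=np.array([.4544,.0031]);yb=np.array([.198,.98]);xb=np.array([.98,-.198])
T=np.c_[[*yb,0],[*xb,0],[0,0,-1]]; T[:, :2]/=np.linalg.norm(T[:,0])
def P(s,z): q=ro-xb*.003+yb*s; return [q[0],q[1],z]
E
python3 - <<'E'
from rol import *
manip.set_gripper(0.0,30)
manip.move_ptp(P(.05,.25),T)
manip.move_l(P(.05,.158),max_speed=.12); manip.dwell(.15)
F0=manip.current_force();np.save("F0.npy",F0);print(F0,manip.current_ee_pos(),manip.current_time())
s=.050
while s>.010:
    s-=.003; manip.move_l(P(s,.158),max_speed=.05)
    f=np.mean([manip.current_force() for _ in range(5)],0)-F0; print(round(s,4),(f[:2]@yb).round(2),f.round(2))
    if f[:2]@yb>2.2: break
manip.dwell(.1)
f=manip.current_force()-F0;print(f)
c,p,d,W=shot("side","pics/s6.png");cv2.imwrite("pics/s6c.png",cv2.resize(p[150:285,240:420,::-1],(800,600)))
c,p,d,W=shot("wrist","pics/w6.png")
print(manip.current_time())
E
```

```text
[-0.2451 -0.9374  0.3355] [0.4618 0.0527 0.1586] 27.45
0.047 1.61 [0.18 1.6  0.06]
0.044 1.06 [ 0.94  0.89 -0.22]
0.041 0.9 [ 0.27  0.86 -0.47]
0.038 0.43 [0.07 0.43 0.15]
0.035 1.07 [ 0.45  1.   -0.26]
0.032 1.27 [ 1.75  0.95 -1.34]
0.029 1.14 [ 0.52  1.06 -0.99]
0.026 0.21 [-0.32  0.28 -0.58]
0.023 0.34 [ 0.36  0.27 -0.36]
0.02 0.42 [-0.33  0.5  -0.94]
0.017 2.04 [ 0.14  2.05 -0.58]
0.014 1.74 [ 0.6   1.66 -0.97]
0.011 3.23 [-0.82  3.47 -0.49]
[-0.1333  3.263  -0.7316]
30.9
```

View pics/w6.png

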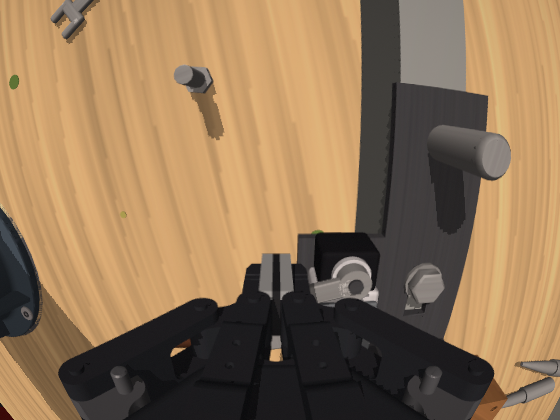

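Picture: the closed fingers are at (275,275) against the roller, and the arm (352,287)→(310,297) has begun to swing, with first contact at s ≈ 20 mm. Pushing on to about 0.7 rad.

```bash
python3 - <<'E'
from rol import *
F0=np.load("F0.npy")
for s in(.008,.005,.002,-.001,-.004):
    manip.move_l(P(s,.158),max_speed=.05)
    f=np.mean([manip.current_force() for _ in range(5)],0)-F0; print(s,(f[:2]@yb).round(2),f.round(2),(manip.current_ee_pos()-P(s,.158)).round(4))
manip.dwell(.15)
print((manip.current_force()-F0)[:2]@yb,manip.current_ee_pos()-P(s,.158))
c,p,d,W=shot("wrist","pics/w7.png");np.savez("w7.npz",p=p,d=d,W=W)
u,v=map(int,px(c,[*(ro+.033*xb),.16]));print(u,v)
cv2.imwrite("pics/w7c.png",cv2.resize(p[v-60:v+60,u-90:u+70,::-1],(800,600)))
print(manip.current_time())
E
```

```text
0.008 3.77 [-0.16  3.88 -0.77] [ 0.0001 -0.0001  0.    ]
0.005 3.76 [ 2.86  3.26 -1.61] [ 0.0002 -0.0001  0.0001]
0.002 5.13 [ 2.47  4.73 -1.96] [ 0.0002 -0.      0.0001]
-0.001 5.48 [ 3.67  4.85 -0.15] [0.0002 0.0001 0.0001]
-0.004 5.21 [1.81 4.95 0.16] [-0.      0.0001  0.0001]
4.974598146924319 [-0.      0.0001  0.    ]
350 261
32.35
```

View pics/w7c.png

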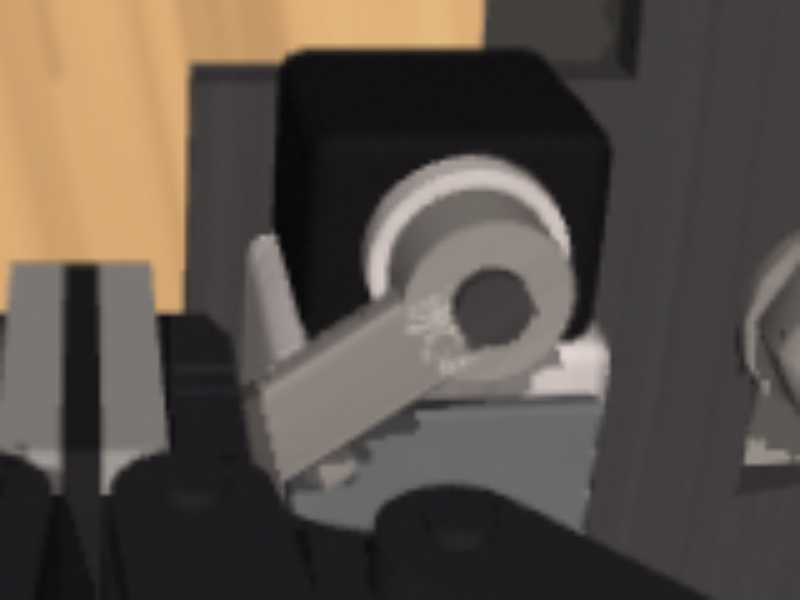

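```bash
python3 - <<'E'
from rol import *
W=np.load("w7.npz")["W"]
# crop px -> full: u=260+cx/5, v=201+cy/5
for (a,b) in(((300,365),(390,315)),((310,455),(420,392)),((290,420),(400,345))):
    A,B=[W[int(round(201+q[1]/5)),int(round(260+q[0]/5))] for q in(a,b)]
    d=(A-B)[:2]; print(A,B,np.arctan2(-d@yb,-d@xb))
E
```

```text
[ 0.4711 -0.009   0.1568] [ 0.4808 -0.0045  0.1582] 0.6310751668899821
[ 0.4706 -0.0193  0.1578] [ 0.483  -0.0149  0.1564] 0.5367308920862083
[nan nan nan] [ 0.4815 -0.0087  0.1573] nan
```

The arm measures about 0.55–0.65 rad. A further 2.5 mm gives some margin, then I'll release, retreat and check.

```bash
python3 - <<'E'
from rol import *
manip.move_l(P(-.0065,.158),max_speed=.04); manip.dwell(.2)
manip.move_l(P(.05,.158),max_speed=.08)
manip.move_l(P(.05,.26),max_speed=.15)
manip.move_ptp([.53,-.03,.26],np.c_[[0,1,0],[1,0,0],[0,0,-1.]]); manip.dwell(.2)
c,p,d,W=shot("wrist","pics/w8.png");x,y,z=np.moveaxis(W,2,0)
m=(np.hypot(x-.571,y-.053)<.03)&(z>.162)&(z<.175);q=W[m];print("shank top",np.median(q,0))
m=(np.hypot(x-.4544,y-.0031)<.03)&(z>.1635)&(z<.171);q=W[m];print(cv2.minEnclosingCircle(np.float32(q[:,:2]*1000)))
print(manip.current_force(),manip.current_time())
E
```

```text
shank top [0.5681 0.0517 0.1678]
((453.811767578125, 1.7458868026733398), 9.461677551269531)
[0.1603 0.1929 0.6346] 35.25
```

View pics/w8.png

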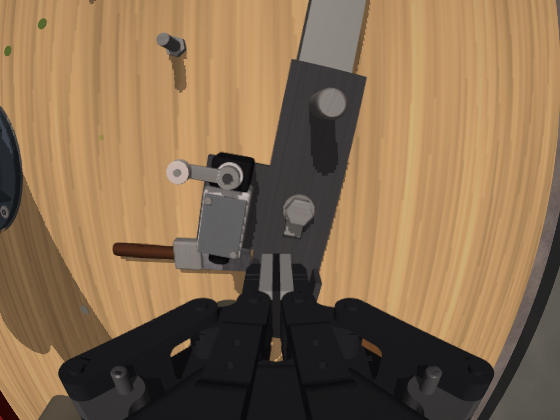

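The drift stands home at (331,102), the roller is back at rest at (178,172), and the robot touches nothing. Handing in.

```bash
python3 -c "
from bench import manip
print(manip.sign_off())"
```

```text
the job is handed in; nothing more can be done
None
```

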